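# Read the incubator drawer's logger with the contact wand

## Task

Pull the incubator's drawer out to its stop, then take the reader wand out of its stand and hold its sprung tip lightly on the middle of the round steel logger button on the carrier in the drawer, with the wand square to the button's sloping face. Press gently, so that the tip springs in a little without the wand being rammed home, leave the drawer out and the other things on the bench where they are. Finish while still holding the wand there, at rest, as it reads.

Things in the scene. Friction and masses are not known exactly. Their poses are not given: they have to be found in the camera images.
- incubator: white bench-top incubator, 300 deep (x) x 220 wide (y) x 130 mm tall, fixed; origin at the centre of its underside, z up, x pointing from its front to its back; its closed front face is at x = -150 mm, and the drawer slides out along its -x
- drawer (a joint): how far the drawer is out, in m: 0 shut, 0.15 at its stop; it may start ajar by up to 20 mm. It stays where it is left; about 4 N moves it either way. The drawer is 250 mm long, its 15 mm thick front panel spans the front and its top edge is 115 mm above the bench; its inner walls are 55 mm tall and 6 mm thick
- drawer_handle (a point): middle of the drawer's handle, a level round steel bar 10 mm thick and 100 mm long along the incubator's y, 45 mm in front of the front panel, 97 mm above the bench and 33 mm below the incubator's top; its axes are the incubator's axes, and it moves with the drawer
- carrier: loose aluminium carrier block, 85 (x) x 120 (y) x 16 mm, 0.8 kg, lying on the drawer's floor (21.5 mm above the bench), with four capped tubes (up to 60 mm above its underside) on its +y half and a sloping 52 x 56 mm pad on its -y half; origin at the centre of its underside, z up, axes roughly those of the incubator (turned up to 0.15 rad). It rides along with the drawer
- logger: round steel logger button, 20 mm across and 5 mm proud of the sloping pad of the carrier, with a flat dark ring 26 mm across round its foot; origin at the centre of its exposed flat face, about 70 mm above the bench; z points out of the face, square to it: the face slopes by 20 degrees towards the carrier's -x (towards the front of the drawer), and y lies level
- wand: white reader wand, 0.12 kg, 145 mm long, standing tip down in its stand; origin at the end of its tip when sprung out, z from the tip along the wand to its top. The square body, 24 x 24 mm with its sides along x and y, runs from z = 40 to 145 mm; below it are a 15 mm thick nose (z = 12 to 40 mm) and a thin sprung steel tip. In its stand the body is free from 68 mm above the bench up to its top at 150 mm
- wand_tip (a point): end of the wand's sprung tip (round, 8 mm across), on the wand's axis; it moves with the tip
- tip (a joint): how far the sprung tip is pushed into the wand, in m: 0 sprung out, 0.010 fully in; 1.2 N starts it and 4.2 N brings it fully in, beyond that the wand is rigid
- stand: black plastic wand stand, fixed: foot 80 x 80 x 4 mm, square column 50 x 50 mm, 68 mm tall, with a 28 mm square socket 23 mm deep for the wand's body; lift the wand straight up at least 65 mm to clear it; origin at the centre of its underside
- tube_rack: white rack with six capped tubes, 75 x 110 mm, 84 mm tall, fixed; origin at the centre of its underside; a bystander, on the side of the incubator where the stand is not
- jar: screw-cap specimen jar, 60 mm across, 75 mm tall; a bystander; loose, origin at the centre of its underside
- spray_bottle: white spray bottle, 76 mm across, 214 mm tall; a bystander; loose, origin at the centre of its underside
- tissue_roll: paper roll standing on end, 104 mm across, 100 mm tall; a bystander; loose, origin at the centre of its underside
- carton: closed cardboard carton, 120 x 70 x 45 mm; a bystander; loose, origin at the centre of its underside
- dish: flat glass dish, 90 mm across, 16 mm tall; a bystander; loose, origin at the centre of its underside
Things that resemble listed ones, but are neither listed nor needed, are in the scene too. Several things look just like the stand: the one meant starts nearest to the robot's base.

How it is judged:
On the way, in this order (a step that is already met when the one before it is completed fails the run):
1. the drawer is pulled out to its stop (value of joint drawer above 0.143 m), for 0.2 s.
2. the wand is lifted out of its stand in the fingers, with the drawer left out (contact force between the fingers and wand above 1 N and contact force between wand and stand below 0.1 N and height (world z) of wand above 0.06 m and value of joint drawer above 0.135 m), for 0.2 s.
At the end, for the whole second after the job is handed in: Drawer at least 135 of its 150 mm out; wand held in the fingers, at rest, clear of stand and incubator; its tip presses on the logger button with 0.6 to 8 N, within 7 mm of the centre of the face, the wand within 8 degrees of square to that face (value of joint drawer above 0.135 m and contact force between the fingers and wand above 1 N and contact force between wand and stand below 0.1 N and contact force between wand and logger between 0.6 and 8 N and distance between wand_tip and logger below 0.007 m and angle between the z axis of wand and the z axis of logger, either way round below 0.14 rad and linear speed of wand below 0.02 m/s and contact force between wand and incubator below 0.2 N); the arm keeps its last pose, push and grip.
It fails at once if the wand is pressed hard (over 15 N) on the logger or its carrier (contact force between wand and carrier above 15 N).
It fails at once if a bystander is pushed about (over 30 mm) (distance of any of jar, spray_bottle, tissue_roll, carton, dish from where it was at the start of the episode above 0.03 m).
It also fails if it takes over 58 s, if anything falls off the work surface, if the arm or the gripper's body presses on something with over 40 N, if the wrist force passes 120 N, or if a joint passes its speed limit or range.

## Robot

A 6-joint arm with a two-finger parallel gripper is mounted at the origin on the work surface. World frame = base frame: x ahead of the robot, y to its left, z up, the work surface at z = 0. Lengths are in m, angles in rad, forces in N, time in s.
With the tool pointing down it reaches from about 0.35 to 0.775 m from the base axis. Payload 5.5 kg.
Tool frame: the origin (TCP) lies at the very end of the fingers, on their centre line; the grasp point (between the pads) lies 19 mm behind it; z points along the fingers, y is the line along which they close (so a half turn about z gives the same grasp; the last joint's range is limited). The gripper opens to 85 mm and grips with 20 to 120 N. Pads are 22 mm wide; open, the fingers measure 114 mm over their backs; the gripper's body (76 mm by 85 mm) begins 54 mm behind the grasp point. The pads swing forward as they close: fully open they stand 13 mm farther back than shut.
Start: joints at [1.136, 0.313, 0.046, 1.304, 0, 1.431], TCP at [0.167, 0.55, 0.231] pointing down, gripper open.
Joint ranges: [-2.76, 2.76], [-0.86, 1.69], [-1.03, 1.26], [-2.2, 2.34], [-1.47, 1.5], [-3.14, 3.14]. Speed limits (rad/s): [2.57, 2.57, 3.14, 3.14, 3.14, 3.14].

## Interface

Orientations are given as a unit quaternion [w, x, y, z].
In Python, from workcell import env, viewer gives the robot as it stands. The module is installed in compiled form; this text tells all that it offers.
- The arm moves only by the tool apply_moves, never from a script. Its argument "motion" is a list of rows, each a list of 3 entries, a list of its own where there are three numbers: the shift along the tool's x, y, z in cm, then the turn, a rotation vector about the tool's x, y, z in units of 8 degrees (1.0 is 8 degrees), then the closure, from -1 (fully open) to 1 (shut). In form: [[[x, y, z], [wx, wy, wz], grip], ...]. A call has 1 to 20 rows; each row is the pose to reach, as a shift and turn from the pose commanded when the call began, along the tool's axes at that moment; what a row does not reach only later rows make up. A row lasts 1/8 s, in which the tool goes at most 62.5 mm and 10.7 degrees, less where a joint would pass 70% of its speed; a pose out of reach is approached as far as the arm can. A call with a gripper value outside its range is refused whole. The fingers move at their own pace and stop on an object; "grip_force" is the grip in N (left out, the last holds). Time passes only in rows, so rows that repeat a pose let the fingers close. It gives the time, the measured TCP pose, the force, the opening and the grip force at its end, in the units of the state.
- env.get_state(): the state, without advancing time (a new reading comes with each control period).
- viewer.read_camera(name): name is "side" or "top" or "wrist"; returns (picture, depth): 420x560x3 uint8, red, green, blue; 420x560 float32, m along the optical axis (not along the pixel's ray), 0 where there is no reading.
- viewer.calibration(name): a dict with "fx", "fy", "cx", "cy" (pixels), "k1" (the pictures are not rectified: a ray, as slopes to the right and down, at radius r is drawn at 1 + k1 r^2 times it, then the intrinsics apply), "R" (3x3) and "t" (3): a world point X has camera coordinates R X + t; the wrist camera has in their place "T_tool_cam" (4x4, takes a point from camera to tool coordinates, whose origin is the TCP and whose axes are the flange's). Camera axes: x right, y down, z forward; pixel columns grow to the right and rows downward; lengths in m; the calibration is good to about 2 mm. A picture is of the moment at which its call begins: read the wrist's pose just before it. calibration takes no time and is no camera call.
- env.hand_in(): hands the job in; it is judged then, once.
The state is a dict: "time": time; "qpos": joint angles; "qvel": joint speeds; "joint_torque": joint torques, N m; "ee_pos": TCP position; "tcp_rot": TCP orientation; "contact_force": force on the tool from outside, world axes, zero at the start; "wrist_torque": the same for the moment, N m; "finger_gap": opening from 0.0 (shut) to 1.0 (fully open); "grasp_force": force on a finger pad.
Only numpy, scipy, OpenCV 4.12 (cv2) and the standard library are available. Lean on these libraries where they do the work, as an engineer would, in place of code of your own. Each camera call takes 0.05 s, during which the arm holds its last target. There are 200 camera calls.

## Working session

There is one attempt and no reset: what is moved stays moved. The work goes in short steps, Python scripts to look and compute and a tool call to move; the robot and the scene stay as the last step left them, time stands still between calls to the robot, and variables do not carry over. Pictures are saved under pics/ and viewed, at most 10 in all, crops included, and the job is handed in when it is done.

Besides the shell and the picture viewer there is one more tool, called after "Emit:" in YAML: its name, and indented under it one key for each argument. apply_moves: Moves the arm, as the interface text tells. Its arguments: {"type":"object","properties":{"motion":{"type":"array"},"grip_force":{"type":"number"}},"required":["motion"]}

```bash
mkdir -p pics; cat > h.py <<'E'
import numpy as np, cv2
from scipy.spatial.transform import Rotation as Rn
from workcell import env, viewer
def q2R(q): return Rn.from_quat([q[1],q[2],q[3],q[0]]).as_matrix()
def cam(n):
    s=env.get_state(); c=viewer.calibration(n); p,d=viewer.read_camera(n)
    if n=="wrist":
        T=np.eye(4);T[:3,:3]=q2R(s["tcp_rot"]);T[:3,3]=s["ee_pos"];M=T@np.array(c["T_tool_cam"])
    else:
        M=np.eye(4);R=np.array(c["R"]);M[:3,:3]=R.T;M[:3,3]=-R.T@np.array(c["t"])
    np.savez(f"{n}.npz",p=p,d=d,M=M,K=[c["fx"],c["fy"],c["cx"],c["cy"],c["k1"]])
    return p,d
def cloud(n):
    z=np.load(f"{n}.npz");fx,fy,cx,cy,k=z["K"];d=z["d"];h,w=d.shape
    u,v=np.meshgrid(np.arange(w),np.arange(h))
    K=np.array([[fx,0,cx],[0,fy,cy],[0,0,1]])
    pts=cv2.undistortPoints(np.stack([u,v],-1).reshape(-1,1,2).astype(float),K,np.array([k,0,0,0.])).reshape(h,w,2)
    P=np.dstack([pts[...,0]*d,pts[...,1]*d,d])
    X=P@z["M"][:3,:3].T+z["M"][:3,3]; X[d<=0]=np.nan
    return X,z["p"]
def save(n,p): cv2.imwrite(f"pics/{n}.png",cv2.cvtColor(p,cv2.COLOR_RGB2BGR))
E
python3 - <<'E'
from h import *
a,_=cam("side");b,_=cam("top");save("side0",cv2.resize(a,(800,600)));save("top0",cv2.resize(b,(800,600)))
print(env.get_state())
for n in("side","top"):print(np.load(n+".npz")["M"].round(3))
print(viewer.calibration("wrist"))
E
```

```text
{'time': 0.1, 'qpos': array([1.13639612e+00, 3.13925633e-01, 4.50587916e-02, 1.30363543e+00,
       8.12354173e-06, 1.43118376e+00]), 'qvel': array([ 0.00021375, -0.00026187,  0.00422217, -0.00103042,  0.00080417,
        0.00018116]), 'joint_torque': array([ 3.29310373e-03, -4.81725168e+01,  2.99244100e+01,  1.26551336e-02,
       -8.41065321e-05, -1.48243593e-06]), 'ee_pos': array([0.16686547, 0.54974664, 0.23048406]), 'tcp_rot': array([-2.45357171e-04,  1.46860663e-01,  9.89156822e-01, -8.16932702e-04]), 'contact_force': array([-0.03353428,  0.75401889, -0.05185285]), 'wrist_torque': array([-0.01059999, -0.02157964,  0.00972018]), 'grasp_force': 0.0, 'finger_gap': 1.0006427175620078}
[[-0.938 -0.238  0.251  0.232]
 [-0.346  0.606 -0.717  1.006]
 [ 0.019 -0.759 -0.651  1.024]
 [ 0.     0.     0.     1.   ]]
[[-0.009 -0.987  0.162  0.299]
 [-1.     0.01   0.007 -0.01 ]
 [-0.009 -0.162 -0.987  1.928]
 [ 0.     0.     0.     1.   ]]
{'fx': 298.25789728237714, 'fy': 298.25789728237714, 'cx': 277.0040800442575, 'cy': 210.72828131362522, 'k1': -0.011106426384938285, 'T_tool_cam': array([[ 4.78491208e-04, -9.64069761e-01, -2.65648765e-01,
         6.79841286e-02],
       [ 9.99999651e-01,  6.43123580e-04, -5.32752168e-04,
        -4.11641469e-04],
       [ 6.84455240e-04, -2.65648417e-01,  9.64069733e-01,
        -1.42018244e-01],
       [ 0.00000000e+00,  0.00000000e+00,  0.00000000e+00,
         1.00000000e+00]])}
```

View pics/side0.png

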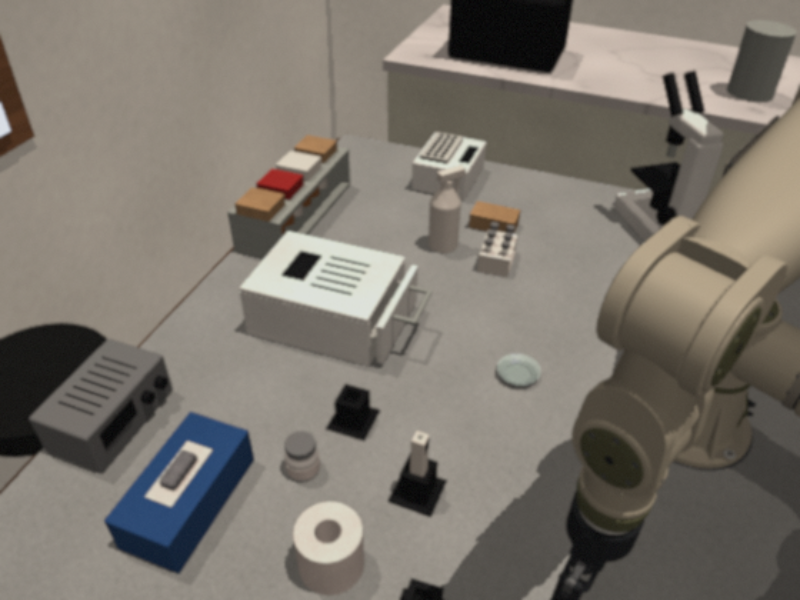

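View pics/top0.png

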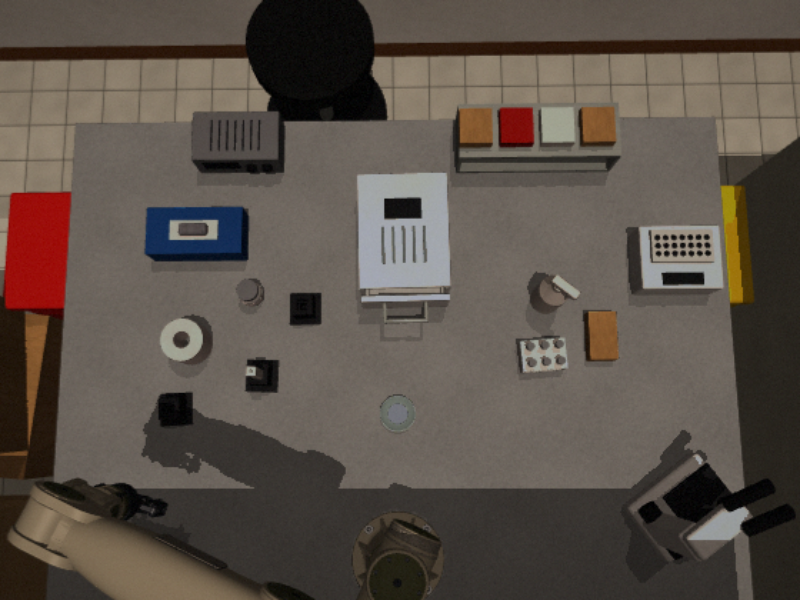

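The pictures show the incubator ajar, at top (403,240), with its handle at (405,318). Three stands are visible in the top view: (305,308) empty, (260,375) with the white wand, and (176,408) empty. The one at (260,375) is nearest the base (398,560) and holds the wand, so it fits the description. Next I'll measure and crop to confirm.

```bash
python3 - <<'E'
from h import *
X,p=cloud("top");s=560/800
def reg(u0,v0,u1,v1,z0,z1):
    R=X[int(v0*s):int(v1*s),int(u0*s):int(u1*s)].reshape(-1,3)
    return R[(R[:,2]>z0)&(R[:,2]<z1)]
def rect(n,R):
    print(n,len(R),R.mean(0).round(4),cv2.minAreaRect((R[:,:2]*1000).astype(np.float32)))
rect("inc",reg(345,165,460,300,.12,.14)); rect("front",reg(345,270,460,310,.105,.12))
rect("handle",reg(380,302,430,330,.085,.105));
rect("wand",reg(240,355,285,395,.135,.17));rect("col",reg(240,355,285,395,.055,.08))
rect("st2",reg(285,290,325,330,.055,.08));rect("st3",reg(155,385,200,430,.055,.08))
X2,p2=cloud("side")
def r2(n,u0,v0,u1,v1,z0,z1):
    R=X2[int(v0*s):int(v1*s),int(u0*s):int(u1*s)].reshape(-1,3);R=R[(R[:,2]>z0)&(R[:,2]<z1)];rect(n,R)
r2("s inc",230,225,420,340,.122,.14);r2("s wand",400,425,440,450,.143,.16);r2("s handle",395,280,440,330,.088,.106)
c=np.hstack([cv2.resize(p[230:300,150:220],(400,400),interpolation=3),cv2.resize(p2[290:370,260:340],(400,400),interpolation=3)]);save("crop1",c)
E
```

```text
inc 4944 [ 0.7811 -0.0209  0.1311] ((772.77587890625, -21.377357482910156), (315.5716857910156, 220.11578369140625), 1.069109559059143)
front 263 [ 0.6213 -0.0248  0.1138] ((636.1326904296875, -24.858154296875), (217.19937133789062, 82.56011199951172), 89.72271728515625)
handle 155 [ 0.5857 -0.0245  0.0994] ((589.5194702148438, -23.263504028320312), (50.52735900878906, 117.45164489746094), 0.9197245836257935)
wand 62 [0.4459 0.3353 0.15  ] ((446.0225830078125, 335.499755859375), (23.953237533569336, 23.663249969482422), 87.85759735107422)
col 132 [0.4444 0.33   0.0683] ((447.29522705078125, 335.63671875), (50.65630340576172, 49.90167999267578), 89.76923370361328)
st2 150 [0.6151 0.2278 0.0684] ((615.4745483398438, 228.38478088378906), (47.31513214111328, 51.84153747558594), 89.61428833007812)
st3 176 [0.3654 0.5465 0.0674] ((365.6021423339844, 548.0050048828125), (50.01051330566406, 54.43796920776367), 3.687779188156128)
s inc 4330 [ 0.777  -0.008   0.1283] ((782.0118408203125, -16.5894775390625), (284.85626220703125, 228.72926330566406), 0.8079556822776794)
s wand 97 [0.4417 0.3416 0.1478] ((442.18310546875, 341.110595703125), (25.74058723449707, 25.560548782348633), 89.5831527709961)
s handle 231 [ 0.5844 -0.0219  0.0984] ((586.5664672851562, -33.825111389160156), (52.06930923461914, 140.55543518066406), 1.5071145296096802)
```

View pics/crop1.png

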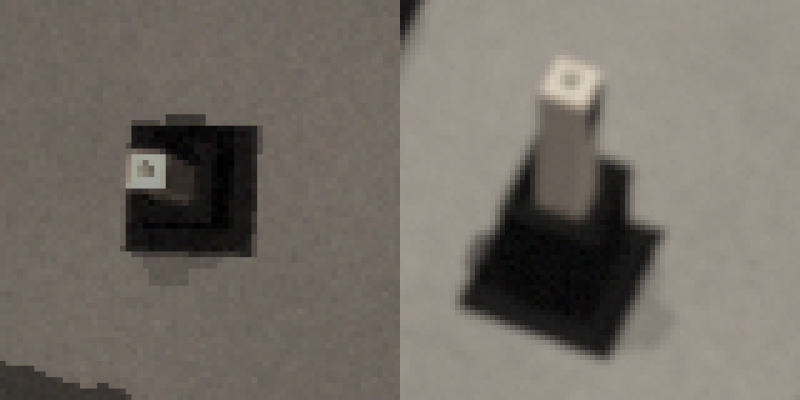

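Confirmed: the stand with the wand is at (0.446, 0.335), wand centre (0.446, 0.336), yaw about 0. Handle is near x≈0.569, y≈-0.024. Now a move helper.

```bash
cat >> h.py <<'E'
def go(pos,R,s=None,ref=None):
    "shift (cm) and turn (8deg units) in tool axes to reach pos,R; measured or ref commanded pose"
    if ref is None:
        s=env.get_state(); p0,R0=s["ee_pos"],q2R(s["tcp_rot"])
    else: p0,R0=ref
    sh=R0.T@(np.array(pos)-p0)*100; w=np.degrees(Rn.from_matrix(R0.T@R).as_rotvec())/8
    print("shift",sh.round(2),"turn",w.round(3))
def down(psi,tilt=0):
    y=np.array([np.cos(psi),np.sin(psi),0]);z=np.array([0,0,-1.]);return np.column_stack([np.cross(y,z),y,z])
E
python3 -c "
from h import *
go([.569,-.024,.2],down(np.radians(1.0)))"
```

```text
shift [-55.15 -43.21   3.11] turn [-1.200e-02  6.000e-03  9.014e+00]
```

Emit:
apply_moves:
  motion:
    - [[-55.15,-43.2,3.1],[0,0,9],0]
    - [[-55.15,-43.2,3.1],[0,0,9],0]
    - [[-55.15,-43.2,3.1],[0,0,9],0]
    - [[-55.15,-43.2,3.1],[0,0,9],0]
    - [[-55.15,-43.2,3.1],[0,0,9],0]
    - [[-55.15,-43.2,3.1],[0,0,9],0]
    - [[-55.15,-43.2,3.1],[0,0,9],0]
    - [[-55.15,-43.2,3.1],[0,0,9],0]
    - [[-55.15,-43.2,3.1],[0,0,9],0]
    - [[-55.15,-43.2,3.1],[0,0,9],0]
    - [[-55.15,-43.2,3.1],[0,0,9],0]
    - [[-55.15,-43.2,3.1],[0,0,9],0]
    - [[-55.15,-43.2,3.1],[0,0,9],0]
    - [[-55.15,-43.2,3.1],[0,0,9],0]
    - [[-55.15,-43.2,3.1],[0,0,9],0]
    - [[-55.15,-43.2,3.1],[0,0,9],0]

```text
time: 2.1
ee_pos: [0.5689, -0.0222, 0.2007]
tcp_rot: [0.0, 0.7, 0.715, 0.0]
contact_force: [-1.0, -0.2, -0.8]
finger_gap: 0.499
grasp_force: 0.0
```

```bash
python3 - <<'E'
from h import *
s=env.get_state();print(s["time"],s["ee_pos"],s["tcp_rot"],s["finger_gap"],s["contact_force"],s["qpos"])
p,d=cam("wrist");save("w1",p);X,p=cloud("wrist")
R=X.reshape(-1,3);R=R[(R[:,2]>.085)&(R[:,2]<.108)&(R[:,0]>.54)&(R[:,0]<.6)]
for y in np.arange(-.09,.05,.02):
    q=R[abs(R[:,1]-y)<.01]
    if len(q)>5:print(round(y,2),len(q),np.percentile(q[:,0],[2,50,98]).round(4),q[:,2].max().round(4))
go([.569,-.024,.078],down(np.radians(1.0)))
E
```

```text
2.1 [ 0.56890368 -0.02223348  0.20069342] [1.29457917e-04 6.99623096e-01 7.14512052e-01 1.85262030e-04] 0.49900309433555406 [-1.00323986 -0.2411931  -0.8435911 ] [-1.80128214e-01  3.11948353e-01 -3.08618133e-02  1.22756410e+00
  1.61833384e-04  1.36961159e+00]
-0.07 539 [0.562  0.578  0.5988] 0.1039
-0.05 239 [0.5616 0.5661 0.5706] 0.1034
-0.03 272 [0.5613 0.5661 0.5709] 0.1035
-0.01 282 [0.561  0.5657 0.5704] 0.1031
0.01 288 [0.5607 0.5656 0.5699] 0.1036
0.03 628 [0.5614 0.579  0.599 ] 0.1034
shift [-1.500e-01 -1.000e-02  1.227e+01] turn [ 0.004 -0.     0.023]
```

View pics/w1.png

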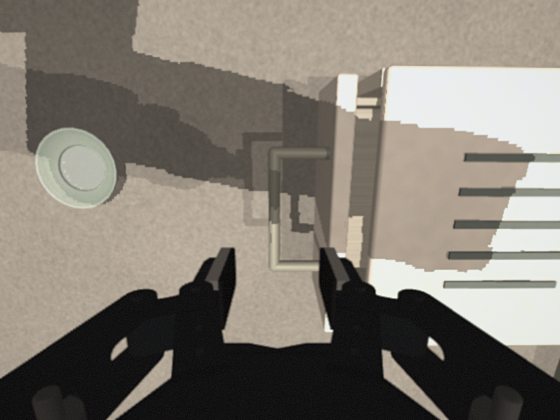

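The bar is at columns 270-280, rows 150-265, midway between the fingers, and the depth puts it at x=0.566. The dish at (75,165) is clear of the path. I'll descend and close.

Emit:
apply_moves:
  motion:
    - [[-0.2,-0.3,6],[0,0,0],0]
    - [[-0.2,-0.3,11.0],[0,0,0],0]
    - [[-0.2,-0.3,12.1],[0,0,0],0]
    - [[-0.2,-0.3,12.1],[0,0,0],0]
    - [[-0.2,-0.3,12.1],[0,0,0],0]
    - [[-0.2,-0.3,12.1],[0,0,0],1]
    - [[-0.2,-0.3,12.1],[0,0,0],1]
    - [[-0.2,-0.3,12.1],[0,0,0],1]
    - [[-0.2,-0.3,12.1],[0,0,0],1]
    - [[-0.2,-0.3,12.1],[0,0,0],1]
    - [[-0.2,-0.3,12.1],[0,0,0],1]
    - [[-0.2,-0.3,12.1],[0,0,0],1]
  grip_force: 40

```text
time: 3.65
ee_pos: [0.5669, -0.0256, 0.0807]
tcp_rot: [0.001, 0.7, 0.714, 0.001]
contact_force: [-1.5, -0.1, 6.1]
finger_gap: 0.1
grasp_force: 39.0
```

Emit:
apply_moves:
  motion:
    - [[0,-1,0],[0,0,0],1]
    - [[0,-2.5,0],[0,0,0],1]
    - [[0,-4,0],[0,0,0],1]
    - [[0,-5.5,0],[0,0,0],1]
    - [[0,-7,0],[0,0,0],1]
    - [[0,-8.5,0],[0,0,0],1]
    - [[0,-10,0],[0,0,0],1]
    - [[0,-11.2,0],[0,0,0],1]
    - [[0,-12,0],[0,0,0],1]
    - [[0,-12.5,0],[0,0,0],1]
    - [[0,-12.5,0],[0,0,0],1]

```text
time: 5.03
ee_pos: [0.4417, -0.0278, 0.0806]
tcp_rot: [0.001, 0.7, 0.714, 0.001]
contact_force: [0.2, 1.4, 9.4]
finger_gap: 0.099
grasp_force: 40.6
```

Emit:
apply_moves:
  motion:
    - [[0,-0.4,0],[0,0,0],1]
    - [[0,-0.7,0],[0,0,0],1]
    - [[0,-0.9,0],[0,0,0],1]
    - [[0,-1.0,0],[0,0,0],1]
    - [[0,-1.0,0],[0,0,0],1]

```text
time: 5.65
ee_pos: [0.4327, -0.028, 0.0806]
tcp_rot: [0.001, 0.7, 0.714, 0.001]
contact_force: [2.3, 2.6, 9.0]
finger_gap: 0.099
grasp_force: 40.4
```

Emit:
apply_moves:
  motion:
    - [[0,-0.3,0],[0,0,0],1]
    - [[0,-0.6,0],[0,0,0],1]
    - [[0,-0.6,0],[0,0,0],1]

```text
time: 6.02
ee_pos: [0.4318, -0.028, 0.0807]
tcp_rot: [0.004, 0.7, 0.714, 0.005]
contact_force: [17.8, 4.8, -7.5]
finger_gap: 0.099
grasp_force: 39.2
```

At the stop (force jumped, motion ceased). I'll hold, relax, open partially and lift.

Emit:
apply_moves:
  motion:
    - [[0,0,0],[0,0,0],1]
    - [[0,0.4,0],[0,0,0],1]
    - [[0,0.4,0],[0,0,0],0.1]
    - [[0,0.4,0],[0,0,0],0.1]
    - [[0,0.4,0],[0,0,0],0.1]
    - [[0,0.4,0],[0,0,0],0.1]
    - [[0,0.4,-4],[0,0,0],0.1]
    - [[0,0.4,-8],[0,0,0],0]
    - [[0,0.4,-14],[0,0,0],-0.2]
    - [[0,2.4,-18],[0,0,0],-0.2]
    - [[0,6.4,-20],[0,0,0],-0.2]
    - [[0,6.4,-20],[0,0,0],-0.2]
    - [[0,6.4,-20],[0,0,0],-0.2]

```text
time: 7.65
ee_pos: [0.4884, -0.0268, 0.2784]
tcp_rot: [-0.001, 0.7, 0.714, -0.001]
contact_force: [-0.5, 0.2, 0.4]
finger_gap: 0.598
grasp_force: 0.0
```

```bash
python3 - <<'E'
from h import *
s=env.get_state();print(s["time"],s["ee_pos"],s["contact_force"])
p,d=cam("wrist");p2,_=cam("top")
save("w2",np.hstack([p[:, :],cv2.resize(p2[170:290,240:320],(240,420),interpolation=3)]))
E
```

```text
7.65 [ 0.48842011 -0.02677945  0.27836264] [-0.49133674  0.20606991  0.39879044]
```

View pics/w2.png

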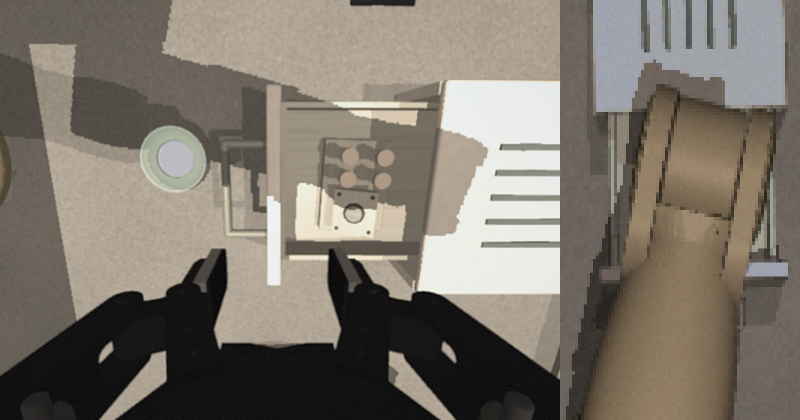

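The drawer is open. In the wrist view the logger button is at (353,213) on the pad (rows 190-238, columns 330-382), with tubes at (350-386,157-181). Measuring the button and pad now.

```bash
python3 - <<'E'
from h import *
X,p=cloud("wrist")
for (u,v) in [(353,213),(350,213),(357,213),(353,209),(353,217),(335,213),(372,213),(353,195),(353,232)]:print(u,v,X[v,u].round(4))
# pad fit excluding button
P=X[192:236,333:378].copy();vv,uu=np.mgrid[192:236,333:378]
r=np.hypot(uu-353,vv-213);m=(r>14)&np.isfinite(P[...,2]);Q=P[m]
for _ in range(4):
    c=Q.mean(0);n=np.linalg.svd(Q-c,full_matrices=False)[2][2];n*=np.sign(n[2]);Q=Q[abs((Q-c)@n)<.003] if _<3 else Q
print("pad n",n.round(3),len(Q),"slope",np.degrees(np.arccos(n[2])),"az",np.degrees(np.arctan2(n[1],n[0])))
h=(X-c)@n;B=(h>.003)&(h<.009);B[:190]=0;B[236:]=0;B[:,:335]=0;B[:,372:]=0
b=X[B];print("button",len(b),b.mean(0).round(4),np.median(h[B]))
vv,uu=np.where(B);print(uu.min(),uu.max(),vv.min(),vv.max(),uu.mean(),vv.mean())
save("w2c",cv2.resize(p[130:245,310:400],(600,600*115//90)[:2],interpolation=3)[:766:1][:600+0] if 0 else cv2.resize(p[130:245,310:400],(468,598),interpolation=3))
E
```

```text
353 213 [ 0.5807 -0.0576  0.0694]
350 213 [ 0.577  -0.0577  0.0692]
357 213 [ 0.5851 -0.057   0.0711]
353 209 [ 0.5805 -0.0527  0.0685]
353 217 [ 0.5809 -0.0624  0.0702]
335 213 [ 0.5609 -0.0611  0.0582]
372 213 [ 0.6029 -0.0562  0.0726]
353 195 [ 0.5802 -0.0363  0.0635]
353 232 [ 0.5842 -0.0838  0.0644]
pad n [-0.319 -0.048  0.947] 229 slope 18.816970331667992 az -171.4678011263335
button 248 [ 0.5817 -0.0603  0.0697] 0.004955668046922681
336 371 206 235 353.72983870967744 215.2016129032258
```

View pics/w2c.png

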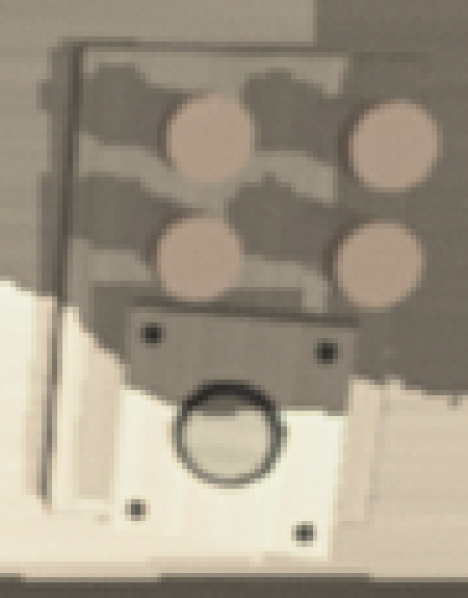

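```bash
python3 -c "
from h import *
go([.575,-.065,.17],down(np.radians(1.0)))"
```

```text
shift [-4.    8.66 10.81] turn [-0.018 -0.004  0.012]
```

Emit:
apply_moves:
  motion:
    - [[-2,4.5,5],[0,0,0],-0.2]
    - [[-4,8.7,9],[0,0,0],-0.2]
    - [[-4,8.7,10.8],[0,0,0],-0.2]
    - [[-4,8.7,10.8],[0,0,0],-0.2]
    - [[-4,8.7,10.8],[0,0,0],-0.2]
    - [[-4,8.7,10.8],[0,0,0],-0.2]

```text
time: 8.5
ee_pos: [0.5774, -0.0651, 0.1732]
tcp_rot: [0.001, 0.7, 0.714, 0.001]
contact_force: [0.6, 0.7, -0.1]
finger_gap: 0.603
grasp_force: 0.0
```

```bash
python3 - <<'E'
from h import *
Ds=[]
for i in range(6):
    p,d=cam("wrist");Ds.append(np.where(d>0,d,np.nan))
z=dict(np.load("wrist.npz"));z["d"]=np.nan_to_num(np.nanmean(Ds,0)).astype(np.float32);np.savez("wrist.npz",**z)
np.savez("near.npz",**z)
save("w3",p); print(env.get_state()["ee_pos"],env.get_state()["time"])
E
```

```text
[ 0.57717779 -0.06516496  0.17185459] 8.8
```

View pics/w3.png

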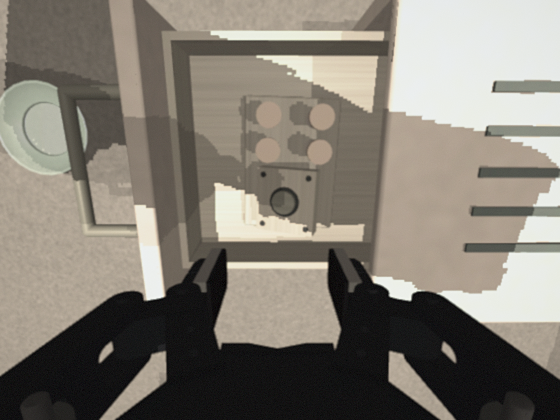

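The ring is centred at about (284,202), with pad holes at (263,174), (308,179), (262,223) and (305,230). Fitting now.

```bash
python3 - <<'E'
from h import *
X,p=cloud("near")
H=[X[v-1:v+2,u-1:u+2].reshape(-1,3).mean(0) for u,v in[(263,174),(308,179),(262,223),(305,230)]]
a,b,c,d=H
for nm,w in(("y",a-c),("y",b-d),("x",b-a),("x",d-c)):print(nm,w.round(4),np.degrees(np.arctan2(-w[0],w[1]) if nm=="y" else np.arctan2(w[1],w[0])).round(2))
vv,uu=np.mgrid[176:226,265:305];P=X[176:226,265:305]
r=np.hypot(uu-284,vv-202);Q=P[(r>19)]
for k in range(5):
    ce=Q.mean(0);n=np.linalg.svd(Q-ce,full_matrices=False)[2][2];n*=np.sign(n[2]);Q=Q[abs((Q-ce)@n)<.002]
print("pad n",n.round(3),len(Q),"slope",np.degrees(np.arccos(n[2])),"yaw",np.degrees(np.arctan2(-n[1],-n[0])))
Q=P[r<7];cf=Q.mean(0);m=np.linalg.svd(Q-cf,full_matrices=False)[2][2];m*=np.sign(m[2])
print("face n",m.round(3),"slope",np.degrees(np.arccos(m[2])),"yaw",np.degrees(np.arctan2(-m[1],-m[0])),cf.round(4),"proud",(cf-ce)@n)
h=(X-ce)@n;B=(h>.003)&(h<.007);M=np.zeros_like(B);M[185:220,268:301]=1;B&=M
v,u=np.where(B);print("px",len(u),u.mean(),v.mean(),u.min(),u.max(),v.min(),v.max(),X[B].mean(0).round(4))
print("holes mean",np.mean(H,0))
g=cv2.cvtColor(p,cv2.COLOR_RGB2GRAY);D=(g<70)&M;v,u=np.where(D);print("ring",len(u),cv2.minEnclosingCircle(np.stack([u,v],-1).astype(np.float32)))
# carrier outline: points z .03-.041
m=(X[...,2]>.033)&(X[...,2]<.043)&(X[...,0]>.52)&(X[...,0]<.625)&(X[...,1]>-.1)&(X[...,1]<.05);q=X[m];print(len(q),cv2.minAreaRect((q[:,:2]*1000).astype(np.float32)))
E
```

```text
y [ 0.0005  0.0442 -0.0003] -0.71
y [0.0004 0.0441 0.0003] -0.57
x [ 0.0374 -0.0013  0.014 ] -1.97
x [ 0.0375 -0.0013  0.0134] -1.93
pad n [-0.342  0.004  0.94 ] 871 slope 19.985873308167683 yaw -0.7265125639860509
face n [-0.334 -0.003  0.943] slope 19.510142317326842 yaw 0.5528059127621063 [ 0.5823 -0.058   0.0695] proud 0.0049777609462441546
px 423 282.83451536643025 201.9598108747045 272 294 191 213 [ 0.5813 -0.0581  0.069 ]
holes mean [ 0.58234243 -0.05895742  0.06532459]
ring 195 ((283.5, 201.5), 14.57748031616211)
5313 ((585.61474609375, -34.96118927001953), (129.69285583496094, 79.2367172241211), 89.62126922607422)
```

```bash
python3 -c "
from h import *
go([.445,.337,.26],down(np.radians(90)))"
```

```text
shift [ 40.46 -12.42  -8.83] turn [ 4.0000e-03  6.0000e-03 -1.1111e+01]
```

Emit:
apply_moves:
  motion:
    - [[0,-2,-5],[0,0,0],-0.2]
    - [[4,-4,-8.8],[0,0,-1],-0.2]
    - [[40.5,-12.4,-8.8],[0,0,-11.1],-0.2]
    - [[40.5,-12.4,-8.8],[0,0,-11.1],-0.2]
    - [[40.5,-12.4,-8.8],[0,0,-11.1],-0.2]
    - [[40.5,-12.4,-8.8],[0,0,-11.1],-0.2]
    - [[40.5,-12.4,-8.8],[0,0,-11.1],-0.2]
    - [[40.5,-12.4,-8.8],[0,0,-11.1],-0.2]
    - [[40.5,-12.4,-8.8],[0,0,-11.1],-0.2]
    - [[40.5,-12.4,-8.8],[0,0,-11.1],-0.2]
    - [[40.5,-12.4,-8.8],[0,0,-11.1],-0.2]
    - [[40.5,-12.4,-8.8],[0,0,-11.1],-0.2]
    - [[40.5,-12.4,-8.8],[0,0,-11.1],-0.2]

```text
time: 10.42
ee_pos: [0.4454, 0.337, 0.2594]
tcp_rot: [0.0, 0.002, 1.0, 0.0]
contact_force: [0.0, -0.1, 0.0]
finger_gap: 0.599
grasp_force: 0.0
```

```bash
python3 - <<'E'
from h import *
s=env.get_state();print(s["time"],s["ee_pos"],s["tcp_rot"],s["qpos"])
p,d=cam("wrist");save("w4",p);X,p=cloud("wrist")
R=X.reshape(-1,3);R=R[(abs(R[:,0]-.445)<.04)&(abs(R[:,1]-.337)<.04)]
for a,b in((.143,.158),(.062,.074)):
    q=R[(R[:,2]>a)&(R[:,2]<b)];print(len(q),q.mean(0) if len(q) else 0,cv2.minAreaRect((q[:,:2]*1000).astype(np.float32)) if len(q)>3 else 0)
E
```

```text
10.425 [0.44541798 0.33698944 0.25938929] [5.24960649e-05 1.53244685e-03 9.99998823e-01 5.90032296e-05] [5.03936884e-01 2.74808653e-01 6.19708939e-02 1.35780956e+00
 5.24103410e-05 5.07001782e-01]
725 [0.44084348 0.33765031 0.14895587] ((441.997314453125, 337.6698303222656), (23.107709884643555, 25.41084861755371), 89.31575775146484)
1080 [0.43599775 0.33704024 0.06731899] ((441.9303894042969, 337.6324157714844), (50.032615661621094, 49.994140625), 88.48145294189453)
```

View pics/w4.png

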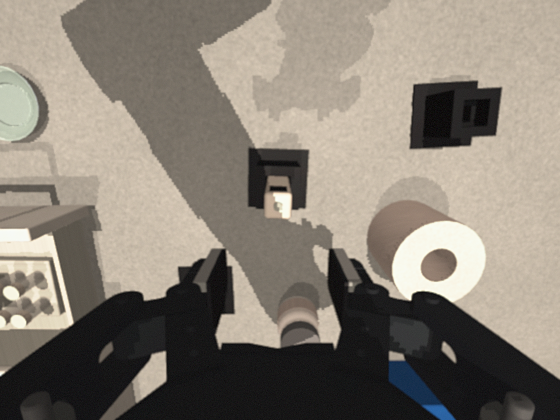

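The wand top at (278,205) lies between the fingers and measures (0.442, 0.3377). I'll descend to grasp high on the body.

Emit:
apply_moves:
  motion:
    - [[0.34,0.07,5],[0,0,0],-0.2]
    - [[0.34,0.07,10],[0,0,0],-0.2]
    - [[0.34,0.07,14],[0,0,0],-0.2]
    - [[0.34,0.07,15.8],[0,0,0],-0.2]
    - [[0.34,0.07,15.8],[0,0,0],-0.2]
    - [[0.34,0.07,15.8],[0,0,0],-0.2]
    - [[0.34,0.07,15.8],[0,0,0],1]
    - [[0.34,0.07,15.8],[0,0,0],1]
    - [[0.34,0.07,15.8],[0,0,0],1]
    - [[0.34,0.07,15.8],[0,0,0],1]
    - [[0.34,0.07,15.8],[0,0,0],1]
    - [[0.34,0.07,15.8],[0,0,0],1]
  grip_force: 40

```text
time: 11.98
ee_pos: [0.4426, 0.3384, 0.1026]
tcp_rot: [0.001, 0.001, 1.0, 0.001]
contact_force: [-1.2, -0.3, 6.5]
finger_gap: 0.277
grasp_force: 41.7
```

Emit:
apply_moves:
  motion:
    - [[0,0,-1],[0,0,0],1]
    - [[0,0,-3],[0,0,0],1]
    - [[0,0,-6],[0,0,0],1]
    - [[0,0,-10],[0,0,0],1]
    - [[0,0,-14],[0,0,0],1]
    - [[0,0,-15],[0,0,0],1]
    - [[0,0,-15],[0,0,0],1]
    - [[0,0,-15],[0,0,0],1]

```text
time: 12.98
ee_pos: [0.4411, 0.3375, 0.2495]
tcp_rot: [-0.001, 0.001, 1.0, -0.001]
contact_force: [-0.6, 0.3, -1.0]
finger_gap: 0.271
grasp_force: 41.2
```

```bash
python3 - <<'E'
from h import *
s=env.get_state();print(s["time"],s["ee_pos"],s["contact_force"],s["finger_gap"],s["grasp_force"])
p,d=cam("side");X,p=cloud("side");save("side2",cv2.resize(p[200:420,180:420],(720,660))[:600])
R=X.reshape(-1,3);e=s["ee_pos"]
R=R[(abs(R[:,0]-e[0])<.03)&(abs(R[:,1]-e[1])<.03)]
for z in np.arange(.13,.26,.01):
    q=R[abs(R[:,2]-z)<.005]
    if len(q):print(z.round(3),len(q),q.mean(0).round(4))
L=(viewer.calibration("side"))
def sidepx(Pw):
    P=L["R"]@np.array(Pw)+L["t"];a=P[:2]/P[2];r=a@a;a=a*(1+L["k1"]*r);return a*[L["fx"],L["fy"]]+[L["cx"],L["cy"]]
print("expected tip px",sidepx(e-[0,0,.0976]),"body bottom",sidepx(e-[0,0,.0576]))
E
```

```text
12.975 [0.44105381 0.33753682 0.24945097] [-0.56165752  0.26016509 -0.9854227 ] 0.2709936315134553 41.18749380111694
0.15 1 [0.4385 0.3406 0.1547]
0.16 6 [0.4385 0.3436 0.1612]
0.17 17 [0.4389 0.3449 0.1699]
0.18 16 [0.4397 0.3453 0.1793]
0.19 11 [0.441  0.3497 0.1923]
0.2 37 [0.437  0.3479 0.1999]
0.21 41 [0.4371 0.3483 0.2101]
0.22 35 [0.4388 0.3488 0.2198]
0.23 38 [0.4384 0.3489 0.2299]
0.24 29 [0.4368 0.3487 0.2383]
0.25 20 [0.4315 0.3445 0.2509]
expected tip px [294.35503294 304.46520269] body bottom [294.89795001 293.05215906]
```

View pics/side2.png

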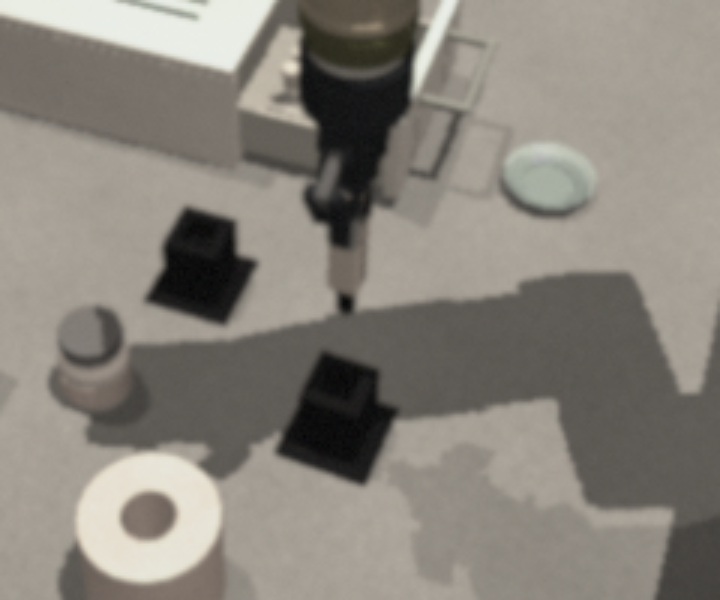

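The wand is lifted. Its tip is at crop (346,312), i.e. camera (295,304), where it was expected. Computing the approach.

```bash
cat >> h.py <<'E'
LOG=np.array([.5813,-.0583,.0697]); cy,sy=np.cos(np.radians(-1)),np.sin(np.radians(-1))
Z=Rn.from_euler('z',-1,degrees=True).as_matrix(); N=Z@np.array([-np.sin(np.radians(20)),0,np.cos(np.radians(20))]);Y=Z@np.array([0,1.,0])
RT=np.column_stack([np.cross(Y,-N),Y,-N])
E
python3 -c "
from h import *
go(LOG+N*(.0976+.08),RT)"
```

```text
shift [ -8.02 -39.46   1.32] turn [ 0.009 -2.521  0.114]
```

Emit:
apply_moves:
  motion:
    - [[-0.5,-3,0],[0,0,0],1]
    - [[-2,-8,0.3],[0,-0.5,0],1]
    - [[-3,-13,0.5],[0,-1,0],1]
    - [[-4,-18,0.6],[0,-1.4,0],1]
    - [[-5,-23,0.8],[0,-1.8,0.1],1]
    - [[-6,-28,1],[0,-2.2,0.1],1]
    - [[-7,-33,1.2],[0,-2.5,0.1],1]
    - [[-7.7,-37,1.3],[0,-2.52,0.1],1]
    - [[-8,-39,1.3],[0,-2.52,0.1],1]
    - [[-8,-39.5,1.3],[0,-2.52,0.1],1]
    - [[-8,-39.5,1.3],[0,-2.52,0.1],1]
    - [[-8,-39.5,1.3],[0,-2.52,0.1],1]
    - [[-8,-39.5,1.3],[0,-2.52,0.1],1]

```text
time: 14.65
ee_pos: [0.5211, -0.0562, 0.2382]
tcp_rot: [0.175, 0.007, 0.985, 0.0]
contact_force: [-0.3, -0.5, -1.1]
finger_gap: 0.279
grasp_force: 41.2
```

```bash
python3 - <<'E'
from h import *
s=env.get_state();print(s["time"],s["ee_pos"],s["contact_force"],s["finger_gap"],s["qpos"])
go(LOG+N*(.0976+.01),RT);go(LOG+N*(.0976-.004),RT)
p,d=cam("wrist");save("w5",p)
E
```

```text
14.65 [ 0.52114629 -0.05618418  0.238238  ] [-0.3286607  -0.45005885 -1.13161754] 0.27902164473296903 [-0.32309957 -0.06568876 -0.43972015  0.86112597  0.1074376  -0.29064273]
shift [ 0.13 -0.13  7.13] turn [0.027 0.019 0.018]
shift [ 0.13 -0.14  8.53] turn [0.027 0.019 0.018]
```

View pics/w5.png

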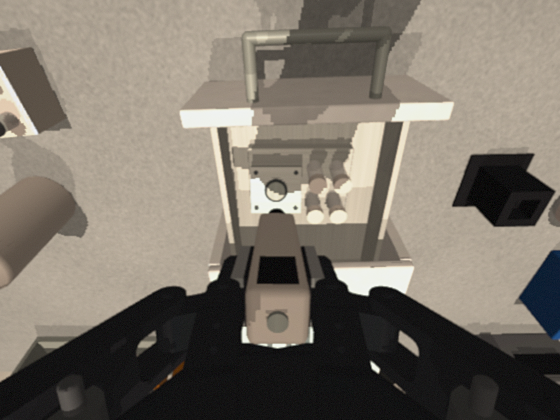

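The wand points at the button, whose ring is at (276,188). That was my tenth picture, so from here I use numbers only. I'll check the logger position from this view and approach to 1 cm off.

Emit:
apply_moves:
  motion:
    - [[0.1,-0.1,2],[0,0,0],1]
    - [[0.1,-0.1,4],[0,0,0],1]
    - [[0.13,-0.13,5.5],[0,0,0],1]
    - [[0.13,-0.13,6.5],[0,0,0],1]
    - [[0.13,-0.13,7.1],[0,0,0],1]
    - [[0.13,-0.13,7.1],[0,0,0],1]
    - [[0.13,-0.13,7.1],[0,0,0],1]

```text
time: 15.58
ee_pos: [0.5448, -0.0587, 0.1717]
tcp_rot: [0.175, 0.008, 0.984, -0.0]
contact_force: [-0.5, -0.1, -1.3]
finger_gap: 0.279
grasp_force: 41.2
```

```bash
python3 - <<'E'
from h import *
X,p=cloud("wrist")
P=X[183:193,271:281].reshape(-1,3);print("far-view face patch",np.nanmedian(P,0).round(4))
h=(X-LOG)@N;lat=np.linalg.norm((X-LOG)-h[...,None]*N,axis=-1);B=(abs(h)<.002)&(lat<.016);print("button",B.sum(),X[B].mean(0).round(4))
s=env.get_state();print(s["time"],s["ee_pos"],s["contact_force"],s["finger_gap"])
o=s["ee_pos"]-LOG;R=q2R(s["tcp_rot"]);tip=s["ee_pos"]+R[:,2]*.0976-LOG;print("tip off",(tip@N).round(4),(RT.T@tip).round(4))
# wand check in a new wrist frame: axis of the body's camera-facing side in tool frame
p,d=cam("wrist");X,p=cloud("wrist");q=(X.reshape(-1,3)-s["ee_pos"])@R
for z in np.arange(-.04,.10,.02):
    w=q[(abs(q[:,2]-z)<.006)&(abs(q[:,1])<.011)&(abs(q[:,0])<.02)]
    if len(w):print(z.round(2),len(w),np.median(w,0).round(4))
go(LOG+N*(.0976-.0),RT)
E
```

```text
far-view face patch [ 0.577  -0.0584  0.0681]
button 261 [ 0.5801 -0.0579  0.0694]
15.575 [ 0.54476426 -0.05872311  0.17174971] [-0.47380089 -0.06283654 -1.32348632] 0.2789369014292035
tip off 0.0108 [-0.0009 -0.0008 -0.0108]
-0.04 1193 [ 0.0124  0.0002 -0.0422]
-0.02 495 [ 0.0128  0.0002 -0.0206]
0.0 364 [ 0.0124  0.0003 -0.0001]
0.02 249 [ 0.0125 -0.0002  0.02  ]
0.04 186 [0.0125 0.0001 0.0396]
0.06 12 [0.0124 0.0029 0.0546]
0.08 56 [ 0.0076 -0.0002  0.0802]
shift [0.06 0.11 1.08] turn [0.02  0.027 0.009]
```

The wand is exactly on the tool axis. Press in small steps.

Emit:
apply_moves:
  motion:
    - [[0.05,0.1,0.4],[0,0,0],1]
    - [[0.05,0.1,0.7],[0,0,0],1]
    - [[0.05,0.1,0.9],[0,0,0],1]
    - [[0.05,0.1,1.1],[0,0,0],1]
    - [[0.05,0.1,1.2],[0,0,0],1]
    - [[0.05,0.1,1.3],[0,0,0],1]
    - [[0.05,0.1,1.3],[0,0,0],1]
    - [[0.05,0.1,1.3],[0,0,0],1]

```text
time: 16.62
ee_pos: [0.5485, -0.0576, 0.1589]
tcp_rot: [0.175, 0.008, 0.985, -0.0]
contact_force: [-1.8, 0.1, 1.2]
finger_gap: 0.276
grasp_force: 41.3
```

Emit:
apply_moves:
  motion:
    - [[0,0,0],[0,0,0],1]
    - [[0,0,0],[0,0,0],1]
    - [[0,0,0],[0,0,0],1]
    - [[0,0,0],[0,0,0],1]
    - [[0,0,0],[0,0,0],1]
    - [[0,0,0],[0,0,0],1]

```text
time: 17.38
ee_pos: [0.5485, -0.0576, 0.1588]
tcp_rot: [0.175, 0.008, 0.985, -0.0]
contact_force: [-1.2, 0.5, -0.2]
finger_gap: 0.279
grasp_force: 41.3
```

```bash
python3 - <<'E'
from h import *
for i in range(3):
    p,d=cam("wrist");s=env.get_state();print(s["contact_force"].round(2),(s["contact_force"]-[-.45,-.1,-1.25])@N)
R=q2R(s["tcp_rot"]);tip=s["ee_pos"]+R[:,2]*.0976-LOG;print("tip",(RT.T@tip).round(4),"ang deg",np.degrees(np.arccos(-R[:,2]@N)),abs(s["qvel"]).max())
X,p=cloud("wrist");q=(X.reshape(-1,3)-s["ee_pos"])@R
# points near tip in tool coords: button surface z and centroid
b=q[(abs(q[:,2]-.0945)<.003)&(np.hypot(q[:,0],q[:,1])<.02)];print("face pts",len(b),b.mean(0).round(4) if len(b) else 0,b.min(0).round(4),b.max(0).round(4))
# carrier/drawer still: handle front panel position
f=X.reshape(-1,3);f=f[(f[:,2]>.11)&(f[:,2]<.12)&(f[:,0]<.52)&(f[:,0]>.4)];print("panel",len(f),np.percentile(f[:,0],[5,50,95]).round(4) if len(f) else 0)
E
```

```text
[-0.15 -0.03  1.01] 2.019569539598058
[-0.63 -0.7   1.33] 2.4788535028027656
[-2.12  0.24 -0.09] 1.662967413268489
tip [0.0001 0.0004 0.0027] ang deg 0.24181277416026814 0.0013518963723728695
face pts 175 [ 0.0069 -0.0003  0.0952] [ 0.0016 -0.0111  0.0933] [0.0131 0.0097 0.0975]
panel 12482 [0.4754 0.4819 0.4894]
```

```bash
python3 - <<'E'
from h import *
s=env.get_state();R=q2R(s["tcp_rot"]);X,p=cloud("wrist");q=(X.reshape(-1,3)-s["ee_pos"])@R
b=q[(np.hypot(q[:,0],q[:,1])<.025)&(q[:,2]>.085)&(q[:,2]<.106)&(q[:,0]>0)]
for x in np.arange(.002,.024,.0015):
    w=b[(abs(b[:,0]-x)<.00075)&(abs(b[:,1])<.004)]
    if len(w):print(x.round(4),len(w),np.median(w[:,2]).round(4))
f=b[(b[:,2]<.0965)&(b[:,2]>.093)]
for x in np.arange(.003,.014,.0015):
    w=f[abs(f[:,0]-x)<.001]
    if len(w):print("w",x.round(4),w[:,1].min().round(4),w[:,1].max().round(4))
E
```

```text
0.005 2 0.0948
0.0065 20 0.0949
0.008 22 0.0949
0.0095 20 0.0953
0.011 24 0.0976
0.0125 19 0.0983
0.014 20 0.0991
0.0155 20 0.0998
0.017 17 0.0999
0.0185 17 0.1002
0.02 16 0.0998
0.0215 19 0.0994
0.023 20 0.0995
w 0.003 -0.0094 0.0096
w 0.0045 -0.0093 0.0088
w 0.006 -0.0085 0.0088
w 0.0075 -0.0076 0.008
w 0.009 -0.006 0.0063
w 0.0105 -0.0036 0.0046
w 0.012 0.0005 0.0005
```

The tip is within about 1 mm of the centre, 0.2° off square, pressing with about 2 N, and the drawer is out. Handing in.

```bash
python3 -c "
from h import *
print(env.hand_in())"
```

```text
the job is handed in; nothing more can be done
None
```

I handed the job in at about 18 s of the 58 s allowed, without seeing a verdict: the drawer is out to its stop, and the wand's tip is held still on the logger button, about 1 mm from centre, 0.2° off square, at roughly 2 N.

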